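Close the canister and weigh up the order at a market stall

TASK

Make up a customer's order at the winter market stall. Screw the canister's loose hexagonal lid clockwise where it stands in its slanting cradle, until it is snug (it has met its gasket and the resistance has clearly risen) but not overtightened; then put the canister, upright, and the frozen block out of the open mould, lying flat as it lies there, side by side fully on the steel plate of the low bench scale. Set both down gently, and leave the other things on the table alone.

Things in the scene. Friction and masses are not known exactly. Their poses are not given: they have to be found in the camera images.
- canister: White plastic canister, 80 x 80 mm, 95 mm tall without lid, about 0.45 kg, loose. Origin: centre of its underside; z up its own axis. It starts in the cradle pocket, leaning 25 degrees from vertical, top towards the robot. The pocket walls, 2 mm clear on each side, keep it from turning with the lid. With the lid snug it can be lifted by the lid, out along its own axis.
- lid (a joint): Lid's clockwise turn after thread has reached its stop, squeezing the gasket, rad; 0 at first. The moment is 1.5 N m per rad, plus 0.12 N m friction while turning (standing still it reads up to 0.12 more or less). Snug: turned to between 0.15 and 0.6, best 0.3 (0.45 N m); beyond 0.6 (0.9 N m) it is overtightened. Let go, or lifted free of the cradle, it springs back to 0.08 and holds there; that is still snug.
- thread (a joint): How far the lid has been screwed on, rad, clockwise seen from above the lid; starts loose at 0 to 0.4 with a light drag of 0.08 N m and stops at 0.9, where the lid meets its gasket. The whole turn the lid makes is the change of thread plus that of lid: 0.65 to 1.2 rad in all, so one grasp can do it. The lid does not move along its axis.
- lid_top (a point): Centre of the top face of the grey lid: a hexagon 56 mm across flats (65 across corners), straight sides, 30 mm tall, its underside 3 mm above the canister's shoulder. z: up the lid's axis; x: square to one pair of flats (the others at 60 and 120 degrees about z). It lies 128 mm along the axis from the canister's underside.
- cradle: Fixed wooden display cradle, about 160 x 120 mm, with a slanting square pocket for the canister. Origin: on the table under the centre of the pocket floor; at yaw 0 the pocket leans to -x. The pocket is 84 x 84 mm inside and 55 mm deep, with 10 mm walls; its highest edge is about 178 mm above the table.
- cradle_seat (a point): Centre of the pocket floor of the cradle, 105 mm above the table: where the canister's origin stands at the start, give or take 3 mm. Its axes are the cradle's, z upright.
- scale: Fixed low bench scale, grey with a plain steel plate on top, 300 mm (its x) by 230 mm (its y), plate top 70 mm above the table; nothing stands above the plate. Origin: centre of its underside. It stands left or right of the cradle, the mould on the other side.
- scale_top (a point): Centre of the top face of the scale's steel plate; x along the 300 mm side, y along the 230 mm side, z up.
- mould: Fixed open aluminium mould, 160 (x) x 110 (y) x 42 mm, with a cavity 116 x 66 mm, 22 mm deep, open to the top. Origin: centre of its underside.
- block: Frozen pressed block of mince, brownish red, hard, 110 (its x) x 60 (its y) x 48 mm tall, about 0.3 kg, loose. Origin: centre of its underside; z up. At the start it lies in the mould's cavity, its underside 20 mm above the table, standing 26 mm proud of the mould; it comes out straight up, gripped across its 60 mm.
- bone_long: Bystander: marrow bone 200 mm long, lying behind the cradle. Leave alone.
- bone_short: Bystander: marrow bone 150 mm long, lying behind the cradle. Leave alone.
- jar: Bystander: glass jar 72 mm wide, 100 mm tall, to the robot's right, beyond the mould or scale. Leave alone.
- mug: Bystander: white mug 76 mm wide, 80 mm tall, between the robot and the cradle. Leave alone.
- weight: Bystander: steel weight 52 mm wide, 76 mm tall, between the robot and the cradle. Leave alone.
- honing_steel: Bystander: honing steel with black handle, 300 mm long, to the robot's left, beyond the mould or scale. Leave alone.
Things that resemble listed ones, but are neither listed nor needed, are in the scene too. What is meant by the cradle is not purple, and is the larger of those in its own colour.

How it is judged:
On the way:
1. the lid is screwed to snug (thread above 0.86, lid between 0.15 and 0.6) while the canister is in the cradle (within 20 mm of its seat) (value of joint thread above 0.86 rad and value of joint lid between 0.15 and 0.6 rad and distance between canister and cradle_seat below 0.02 m), for 0.2 s.
At the end, for the whole second after the job is handed in: Lid still snug (thread over 0.86, lid 0.03 to 0.6 rad); canister upright and block flat, right way up (both within 5 degrees), resting on the scale's plate (-6 to +8 mm) at rest; centres within 110 mm (canister) or 120 mm (block) along x, 75 or 85 mm along y, of the plate's centre (value of joint thread above 0.86 rad and value of joint lid between 0.03 and 0.6 rad and x of canister in the frame of scale_top between -0.11 and 0.11 m and y of canister in the frame of scale_top between -0.075 and 0.075 m and z of canister in the frame of scale_top between -0.006 and 0.008 m and angle between each of canister, block's own z axis and vertical below 0.09 rad and linear speed of each of canister, block below 0.02 m/s and x of block in the frame of scale_top between -0.12 and 0.12 m and y of block in the frame of scale_top between -0.085 and 0.085 m and z of block in the frame of scale_top between -0.006 and 0.008 m); the robot touches nothing.
It fails at once if the lid is overtightened (beyond 0.6 rad) (value of joint lid above 0.6 rad).
It fails at once if the canister is dropped (over 0.6 m/s while the fingers do not hold it: a fall of about 20 mm) (linear speed of canister above 0.6 m/s and contact force between the fingers and canister below 0.5 N).
It fails at once if the block is dropped (over 0.6 m/s while the fingers do not hold it: a fall of about 20 mm) (linear speed of block above 0.6 m/s and contact force between the fingers and block below 0.5 N).
It fails at once if a bystander is moved by more than 30 mm (distance of any of bone_long, bone_short, jar, mug, weight, honing_steel from where it was at the start of the episode above 0.03 m).
It also fails if it takes over 67 s, if anything falls off the work surface, if the arm or the gripper's body presses on something with over 40 N, if the wrist force passes 120 N, or if a joint passes its speed limit or range.

ROBOT

A 6-joint arm with a two-finger parallel gripper is mounted at the origin on the work surface. World frame = base frame: x ahead of the robot, y to its left, z up, the work surface at z = 0. Lengths are in m, angles in rad, forces in N, time in s.
With the tool pointing down it reaches from about 0.3 to 0.875 m from the base axis. Payload 6.4 kg.
Tool frame: the origin (TCP) lies where the fingers leave the gripper's body, on its centre line; the fingertips stand 64 mm ahead of it and the grasp point (between the pads) lies 45 mm ahead of it (arm.tips_ahead is the distance from the TCP to the fingertips, in m); z points along the fingers, y is the direction in which the jaws open and shut (so a half turn about z gives the same grasp; the last joint's range is limited). The gripper opens to 88 mm and grips with 3 to 60 N. Pads are 18 mm wide; open, the fingers measure 123 mm over their backs; the gripper's body (75 mm by 187 mm) begins 45 mm behind the grasp point.
Start: joints at [-1.519, 0.181, 1.607, -0, 1.354, -0.206], TCP at [0.147, -0.556, 0.303] pointing down, gripper open.
Joint ranges: [-2.99, 2.99], [-0.89, 2.07], [0.3, 2.58], [-1.14, 4.28], [0, 2.63], [-3.12, 3.12]. Speed limits (rad/s): [2.57, 2.57, 3.01, 3.14, 3.14, 3.14].

INTERFACE

Orientations are given as [roll, pitch, yaw] about the fixed x, y, z axes, in that order (R = Rz(yaw) Ry(pitch) Rx(roll)).
In Python, from workcell import arm, eyes, workorder, search_frame, masks_of, landmark_of gives the robot as it stands.
- The arm moves only by the tool move_arm, never from a script. Its argument "commands" is a list of rows, each an object of numbers: "claw": the finger opening in cm, from 0 to 8.81; "tx", "ty", "tz": the shift along the tool's x, y, z in cm; "spin": the turn about the tool's z in degrees. In form: [{"claw": .., "tx": .., "ty": .., "tz": .., "spin": ..}, ...]. A call has 1 to 10 rows; each row shifts and turns the commanded pose from where the row before left it, along the tool's axes as they then stand; what a row does not reach is not made up. A row lasts 1/10 s, in which the tool goes at most 50 mm and 8.59 degrees, less where a joint would pass 70% of its speed; a pose out of reach is approached as far as the arm can. A call with a gripper value outside its range is refused whole. The fingers move at their own pace and stop on an object; "newtons" is the grip in N (left out, the last holds). Time passes only in rows, so rows that do not move let the fingers close. It gives the time, the measured TCP pose, the force and the opening at its end, in the units of the state.
- arm.get_state(): the state, without advancing time (a new reading comes with each control period).
- eyes.snapshot(name): name is "scene" or "top" or "wrist"; returns a dict with "img" (480x640x3 uint8, blue, green, red), "depth" (480x640 float32, m along the optical axis (not along the pixel's ray), 0 where there is no reading), "K" (3x3 intrinsics, pixels), "k1" (the pictures are not rectified: a ray, as slopes to the right and down, at radius r is drawn at 1 + k1 r^2 times it, then the intrinsics apply), "eye" and "orientation" of the camera in the world; the wrist camera has in their place "tool_from_camera" (4x4, takes a point from camera to tool coordinates, whose origin is the TCP and whose axes are the flange's). Camera axes: x right, y down, z forward; pixel columns grow to the right and rows downward; lengths in m; the calibration is good to about 2 mm. A picture is of the moment at which its call begins: read the wrist's pose just before it.
- workorder.sign_off(): hands the job in, once; it reports no verdict.
Trained networks look in the newest picture that a camera, given by its name, has taken for a name from the list of things; names that differ only in an ending like _2 or _b are one class to them, and where a whole thing is asked for, a point or a joint stands for the part that bears it (a point fixed in the world has none). Each returns a list of dicts, best first, with "score" (0 to 1); they miss things now and then, are a little off and sometimes report something else, mostly with a low value. They report only what shows in the picture. A call takes as long as a camera call. They do not tell look-alikes from the thing itself.
- search_frame(camera, thing): "uv" ([column, row] in pixels, amid what is visible of it).
- masks_of(camera, thing): "region" (480x640 bool, what is visible of it) and "uv" ([column, row] in pixels, amid what is visible of it).
- landmark_of(camera, thing): "uv" ([column, row] in pixels: a listed point, or the origin of a listed thing).
The state is a dict: "time_s": time; "qpos": joint angles; "joint_vel": joint speeds; "joint_efforts": joint torques, N m; "tcp_pos": TCP position; "eef_rot": TCP orientation; "ft_force": force on the tool from outside, world axes, zero at the start; "ft_torque": the same for the moment, N m; "opening": finger opening in m.
Only numpy, scipy, OpenCV 4.12 (cv2) and the standard library are available. Lean on these libraries where they do the work, as an engineer would, in place of code of your own. Each camera call takes 0.05 s, during which the arm holds its last target. There are 200 camera calls.

## Working session

There is one attempt and no reset: what is moved stays moved. The work goes in short steps, Python scripts to look and compute and a tool call to move; the robot and the scene stay as the last step left them, time stands still between calls to the robot, and variables do not carry over. Pictures are saved under pics/ and viewed, on a budget of 10 in all, crops included, one or two more only if the job needs it, and the job is handed in when it is done.

Besides the shell and the picture viewer there is one more tool, called after "Call:" by a JSON object that holds its "fn" and its "kwargs". move_arm: Moves the arm, as the interface text tells. Its arguments: {"type":"object","properties":{"commands":{"type":"array"},"newtons":{"type":"number"}},"required":["commands"]}

```bash
mkdir -p pics; ls
cat > h.py <<'E'
import numpy as np, cv2
from scipy.spatial.transform import Rotation as R
from workcell import arm, eyes, workorder, search_frame, masks_of, landmark_of
def rot(o):
    o=np.array(o,float); return o if o.shape==(3,3) else R.from_euler('xyz',o).as_matrix()
def snap(n):
    st=arm.get_state(); s=eyes.snapshot(n)
    if 'eye' in s: s['T']=np.eye(4); s['T'][:3,:3]=rot(s['orientation']); s['T'][:3,3]=s['eye']
    else:
        B=np.eye(4); B[:3,:3]=rot(st['eef_rot']); B[:3,3]=st['tcp_pos']; s['T']=B@np.array(s['tool_from_camera'])
    return s
def rays(s,uv):
    K=np.array(s['K']); uv=np.atleast_2d(np.array(uv,float)); d=(uv-K[:2,2])/[K[0,0],K[1,1]]
    m=d.copy()
    for _ in range(10): m=d/(1+s['k1']*(m**2).sum(1,keepdims=True))
    return np.c_[m,np.ones(len(m))]
def pts(s,uv,depth=None):
    uv=np.atleast_2d(uv); 
    if depth is None: depth=s['depth'][uv[:,1].astype(int),uv[:,0].astype(int)]
    return (rays(s,uv)*np.array(depth).reshape(-1,1))@s['T'][:3,:3].T+s['T'][:3,3]
def onz(s,uv,z):
    r=rays(s,uv)@s['T'][:3,:3].T; return s['T'][:3,3]+r*((z-s['T'][2,3])/r[:,2:3])
def maskpts(s,m):
    m=m&(s['depth']>0); v,u=np.nonzero(m); return pts(s,np.c_[u,v])
def proj(s,P):
    c=(np.atleast_2d(P)-s['T'][:3,3])@s['T'][:3,:3]; m=c[:,:2]/c[:,2:]
    m=m*(1+s['k1']*(m**2).sum(1,keepdims=True)); K=np.array(s['K']); return m*[K[0,0],K[1,1]]+K[:2,2]
E
python3 - <<'E'
from h import *
np.set_printoptions(precision=4,suppress=True)
for c in ['scene','top']:
    s=snap(c); cv2.imwrite(f'pics/{c}0.png',s['img']); print(c,s['eye'],s['orientation'],s['K'],s['k1'])
    for t in ['canister','lid_top','cradle','scale','mould','block','cradle_seat','jar','mug','weight','honing_steel','bone_long']:
        for d in masks_of(c,t)[:3]:
            p=maskpts(s,d['region'])
            print(c,t,round(d['score'],2),np.round(d['uv']),d['region'].sum(),np.median(p,0) if len(p) else '')
print(arm.get_state())
E
```

```text
pics
scene [ 1.2078 -1.088   1.5161] [-2.3932  0.0183  0.5439] [[612.4314   0.     316.7913]
 [  0.     612.4314 239.0439]
 [  0.       0.       1.    ]] -0.013784145437737361
scene canister 0.66 [323. 232.] 932 [ 0.5499 -0.0315  0.1989]
scene canister 0.19 [257. 334.] 1201 [ 0.5147 -0.3306  0.0412]
scene lid_top 0.74 [313. 226.] 307 [ 0.535  -0.0242  0.221 ]
scene cradle 0.94 [333. 268.] 2345 [ 0.6026 -0.048   0.0645]
scene cradle 0.94 [303. 355.] 1523 [ 0.6888 -0.3422  0.0748]
scene cradle 0.68 [189. 279.] 2889 [ 0.2769 -0.3039  0.102 ]
scene scale 0.92 [351. 197.] 4948 [0.4934 0.2669 0.0701]
scene mould 0.52 [330. 266.] 2180 [ 0.6019 -0.0491  0.0697]
scene block 0.93 [254. 318.] 953 [ 0.4941 -0.3049  0.0673]
scene cradle_seat 0.88 [190. 278.] 2776 [ 0.2778 -0.3043  0.1044]
scene cradle_seat 0.65 [306. 354.] 1529 [ 0.6887 -0.3426  0.0748]
scene cradle_seat 0.57 [332. 264.] 2240 [ 0.6022 -0.048   0.0701]
scene jar 0.73 [172. 372.] 829 [ 0.4193 -0.5698  0.0857]
scene jar 0.43 [254. 318.] 912 [ 0.4958 -0.3062  0.0676]
scene weight 0.54 [255. 263.] 316 [ 0.3682 -0.109   0.0473]
scene w
[... 1345 characters left out ...]
eel 0.64 [236. 260.] 6555 [0.4761 0.2956 0.0695]
top honing_steel 0.62 [164. 267.] 519 [0.46   0.5356 0.0172]
top bone_long 0.89 [311. 174.] 565 [0.7774 0.059  0.0295]
top bone_long 0.71 [330. 236.] 353 [ 0.5227 -0.0119  0.2216]
{'time_s': 1.3, 'qpos': array([-1.5193,  0.1808,  1.607 ,  0.0001,  1.3538, -0.2063]), 'joint_vel': array([-0.0003,  0.0005,  0.0009,  0.0024, -0.0013,  0.0026]), 'joint_efforts': array([ -0.0016, -43.3841, -34.2171,   0.0702,   0.0309,  -0.    ]), 'tcp_pos': array([ 0.1466, -0.556 ,  0.3027]), 'eef_rot': array([-3.1416, -0.0001,  0.2578]), 'ft_force': array([-0.0253,  0.5784,  0.5274]), 'ft_torque': array([-0.0325,  0.0234,  0.0068]), 'opening': 0.08812761058780318}
```

View pics/top0.png

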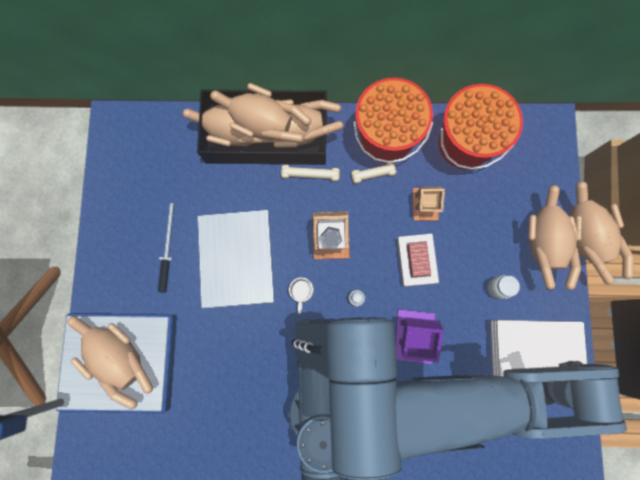

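View pics/scene0.png

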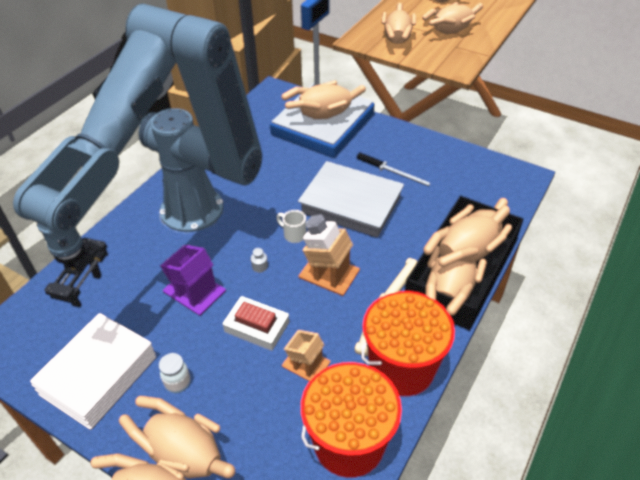

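```bash
cat >> h.py <<'E'
np.set_printoptions(precision=4,suppress=True)
def delta(target,yaw=None):
    st=arm.get_state(); B=rot(st['eef_rot']); d=B.T@(np.array(target)-st['tcp_pos'])*100
    print('total cm tool axes',d.round(2),'rows>=',np.linalg.norm(d)/5, 'eul',st['eef_rot'],'t',st['time_s'])
E
python3 - <<'E'
from h import *
s=snap('wrist'); print(s['tool_from_camera'],s['K'],s['k1']); 
delta([0.40,-0.02,0.45])
for c in ['top','scene']:
    s=snap(c)
    for t in ['lid_top','canister','cradle','mould','block','scale_top','cradle_seat']:
        for d in landmark_of(c,t)[:3]: print(c,t,round(d['score'],2),d['uv'])
# plate fit from top cam
s=snap('top'); 
for t,zlo,zhi in [('scale',.06,.08),('block',.062,.075),('mould',.036,.05)]:
    d=masks_of('top',t)[0]; p=maskpts(s,d['region']); q=p[(p[:,2]>zlo)&(p[:,2]<zhi)]
    print(t,cv2.minAreaRect((q[:,:2]*1000).astype(np.float32)),np.median(q[:,2]))
E
```

```text
[[-0.0004 -0.9456 -0.3254  0.0845]
 [ 1.     -0.0007  0.0007 -0.0007]
 [-0.0009 -0.3254  0.9456 -0.0821]
 [ 0.      0.      0.      1.    ]] [[432.2964   0.     321.4813]
 [  0.     432.2964 243.079 ]
 [  0.       0.       1.    ]] 0.012179158950781931
total cm tool axes [ 38.17 -45.37 -14.73] rows>= 12.21812246972181 eul [-3.1415 -0.      0.2578] t 1.35
top lid_top 0.66 [330.1, 238.4]
top lid_top 0.2 [333.1, 227.5]
top canister 0.75 [334.5, 230.5]
top cradle 0.84 [331.1, 230.9]
top cradle 0.78 [426.9, 202.9]
top cradle 0.55 [415.0, 333.7]
top mould 0.93 [414.5, 260.4]
top mould 0.49 [329.5, 239.9]
top block 0.65 [417.4, 258.8]
top scale_top 0.82 [235.5, 257.2]
top scale_top 0.31 [371.7, 176.2]
top cradle_seat 0.95 [431.2, 198.5]
top cradle_seat 0.8 [422.1, 336.4]
top cradle_seat 0.69 [420.3, 259.2]
scene lid_top 0.89 [312.5, 217.8]
scene canister 0.87 [333.7, 255.1]
scene cradle 0.93 [194.5, 294.5]
scene cradle 0.85 [306.3, 363.8]
scene cradle 0.75 [330.4, 277.5]
scene mould 0.73 [254.5, 329.0]
scene mould 0.69 [352.1, 205.4]
scene block 0.58 [255.4, 322.5]
scene block 0.42 [253.0, 327.9]
scene block 0.35 [333.8, 254.0]
scene scale_top 0.73 [353.2, 187.6]
scene scale_top 0.68 [257.6, 324.7]
scene cradle_seat 0.75 [187.8, 273.0]
scene cradle_seat 0.69 [331.0, 252.9]
scene cradle_seat 0.67 [304.0, 347.4]
scale ((479.69012451171875, 296.9324951171875), (299.5232238769531, 230.38941955566406), 5.739316940307617) 0.06953114352581957
block ((486.5342102050781, -293.8624572753906), (109.32051086425781, 60.80720901489258), 6.708733081817627) 0.06738315163415409
mould ((487.7746276855469, -293.91314697265625), (160.15809631347656, 110.94703674316406), 6.151896953582764) 0.04139550003062609
```

Call:
{"fn": "move_arm", "kwargs": {"commands": [{"claw": 8.8,"tx": 3.2,"ty": -2.92,"tz": -0.78},{"claw": 8.8,"tx": 3.2,"ty": -2.92,"tz": -0.78},{"claw": 8.8,"tx": 3.2,"ty": -2.92,"tz": -0.78},{"claw": 8.8,"tx": 3.2,"ty": -2.92,"tz": -0.78},{"claw": 8.8,"tx": 3.2,"ty": -2.92,"tz": -0.78},{"claw": 8.8,"tx": 3.2,"ty": -2.92,"tz": -0.78},{"claw": 8.8,"tx": 3.2,"ty": -2.92,"tz": -0.78},{"claw": 8.8,"tx": 3.2,"ty": -2.92,"tz": -0.78}]}}

```text
$.commands[0]: bad value
```

Call:
{"fn": "move_arm", "kwargs": {"commands": [{"claw": 8.8,"tx": 3.2,"ty": -2.92,"tz": -0.78,"spin": 7.5},{"claw": 8.8,"tx": 3.2,"ty": -2.92,"tz": -0.78},{"claw": 8.8,"tx": 3.2,"ty": -2.92,"tz": -0.78},{"claw": 8.8,"tx": 3.2,"ty": -2.92,"tz": -0.78},{"claw": 8.8,"tx": 3.2,"ty": -2.92,"tz": -0.78},{"claw": 8.8,"tx": 3.2,"ty": -2.92,"tz": -0.78},{"claw": 8.8,"tx": 3.2,"ty": -2.92,"tz": -0.78},{"claw": 8.8,"spin": 7.3}]}}

```text
$.commands[1]: bad value
```

Call:
{"fn": "move_arm", "kwargs": {"commands": [{"claw": 8.8,"tx": 3.2,"ty": -2.92,"tz": -0.78,"spin": 0},{"claw": 8.8,"tx": 3.2,"ty": -2.92,"tz": -0.78,"spin": 0},{"claw": 8.8,"tx": 3.2,"ty": -2.92,"tz": -0.78,"spin": 0},{"claw": 8.8,"tx": 3.2,"ty": -2.92,"tz": -0.78,"spin": 0},{"claw": 8.8,"tx": 3.2,"ty": -2.92,"tz": -0.78,"spin": 0},{"claw": 8.8,"tx": 3.2,"ty": -2.92,"tz": -0.78,"spin": 0},{"claw": 8.8,"tx": 3.2,"ty": -2.92,"tz": -0.78,"spin": 0},{"claw": 8.8,"tx": 3.2,"ty": -2.92,"tz": -0.78,"spin": 0}]}}

```text
time_s: 3.15
tcp_pos: [0.3352, -0.2633, 0.3657]
eef_rot: [3.141, -0.0, 0.257]
ft_force: [0.3, -0.7, 0.5]
opening: 0.0879
```

Call:
{"fn": "move_arm", "kwargs": {"commands": [{"claw": 8.8,"tx": 3.2,"ty": -2.92,"tz": -0.78,"spin": 0},{"claw": 8.8,"tx": 3.2,"ty": -2.92,"tz": -0.78,"spin": 0},{"claw": 8.8,"tx": 3.2,"ty": -2.92,"tz": -0.78,"spin": 0},{"claw": 8.8,"tx": 3.2,"ty": -2.92,"tz": -0.78,"spin": 0},{"claw": 8.8,"tx": 3.2,"ty": -2.92,"tz": -0.78,"spin": 0},{"claw": 8.8,"tx": 3.2,"ty": -2.92,"tz": -0.78,"spin": 0},{"claw": 8.8,"tx": 3.2,"ty": -2.92,"tz": -0.78,"spin": 0},{"claw": 8.8,"tx": 0,"ty": 0,"tz": 0,"spin": 7.4},{"claw": 8.8,"tx": 0,"ty": 0,"tz": 0,"spin": 7.3},{"claw": 8.8,"tx": 0,"ty": 0,"tz": 0,"spin": 0}]}}

```text
time_s: 4.15
tcp_pos: [0.4992, -0.0096, 0.4197]
eef_rot: [3.142, 0.0, 0.001]
ft_force: [0.0, -0.4, -0.2]
opening: 0.0882
```

Run:
```python
from h import *
st=arm.get_state(); print(st['tcp_pos'],st['eef_rot'],st['qpos'],st['time_s'],st['ft_torque'])
s=snap('wrist'); cv2.imwrite('pics/w1.png',s['img'])
np.savez('w1.npz',T=s['T'],depth=s['depth'],K=s['K'],k1=s['k1'],img=s['img'])
for t in ['lid_top','canister']:
    for d in masks_of('wrist',t)[:2]:
        p=maskpts(s,d['region']); print(t,d['score'],d['uv'],len(p),np.median(p,0))
        if t=='lid_top' and len(p)>100: np.save('lidp.npy',p); break
    print(landmark_of('wrist',t)[:2])
```

```text
[ 0.4992 -0.0096  0.4197] [3.1416 0.0001 0.0012] [-0.2574 -0.0677  1.6345 -0.      1.5749  1.3122] 4.15 [ 0.0116 -0.0185 -0.0004]
lid_top 0.67 [322.7, 179.3] 7152 [ 0.5318 -0.0121  0.2222]
[{'uv': [325.5, 193.0], 'score': 0.7}]
canister 0.96 [326.1, 149.2] 14730 [ 0.5504 -0.012   0.2058]
[{'uv': [321.4, 104.7], 'score': 0.81}]
```

View pics/w1.png

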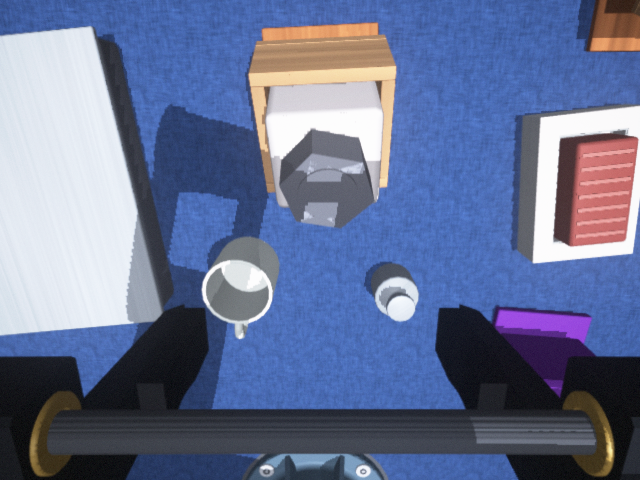

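```bash
cat > fitlid.py <<'E'
from h import *
from scipy.optimize import minimize
p=np.load('lidp.npy')
z=np.load('w1.npz')
# canister axes: fit top plane by RANSAC
rng=np.random.default_rng(0); best=None
for _ in range(400):
    a=p[rng.choice(len(p),3,False)]; n=np.cross(a[1]-a[0],a[2]-a[0]); l=np.linalg.norm(n)
    if l<1e-6: continue
    n/=l; n*=np.sign(n[2])
    if n[2]<.75: continue
    k=np.abs((p-a[0])@n)<.0015
    if best is None or k.sum()>best.sum(): best=k
q=p[best]; c=q.mean(0); n=np.linalg.svd(q-c,full_matrices=False)[2][2]; n*=np.sign(n[2])
yaw=np.arctan2(-n[1],-n[0]); print('normal',n,'tilt',np.degrees(np.arccos(n[2])),'leanyaw',np.degrees(yaw),best.sum())
ex=np.cross([0,1.,0],n); ex/=np.linalg.norm(ex); ey=np.cross(n,ex)
uv=np.c_[(q-c)@ex,(q-c)@ey]
(cx,cy),r=cv2.minEnclosingCircle((uv*1000).astype(np.float32)); print('circ r mm',r,'(32.3)')
ctr=c+ex*cx/1000+ey*cy/1000
h=cv2.convexHull((uv*1000).astype(np.float32))[:,0]
def cost(v):
    A=v[2]+np.arange(6)*np.pi/3; N=np.c_[np.cos(A),np.sin(A)]; s=((uv*1000-v[:2])@N.T)
    return sum((np.percentile(s,99.3,axis=0)-28)**2)
rs=[minimize(cost,[cx,cy,a],method='Nelder-Mead') for a in np.radians([0,15,30,45])]
b=min(rs,key=lambda r:r.fun); print(b.x[:2],'flat normal deg from ex',np.degrees(b.x[2])%60,b.fun)
print('circ centre',ctr,'hex centre',c+ex*b.x[0]/1000+ey*b.x[1]/1000)
E
python3 fitlid.py
```

```text
normal [-0.4177 -0.0168  0.9084] tilt 24.710050786004484 leanyaw 2.307885594305063 4586
circ r mm 32.18503952026367 (32.3)
[-1.7737 -0.1116] flat normal deg from ex 57.072188131782426 0.06706025320595048
circ centre [ 0.5217 -0.013   0.2222] hex centre [ 0.5217 -0.0129  0.2223]
```

Call:
{"fn": "move_arm", "kwargs": {"commands": [{"claw": 8.8,"tx": 5,"ty": 0,"tz": 0,"spin": 0},{"claw": 8.8,"tx": 5,"ty": 0,"tz": 0,"spin": 0},{"claw": 8.8,"tx": 5,"ty": 0,"tz": 0,"spin": 0},{"claw": 8.8,"tx": 5,"ty": 0,"tz": 0,"spin": 0},{"claw": 8.8,"tx": 5,"ty": 0,"tz": 0,"spin": 0},{"claw": 8.8,"tx": 5,"ty": 0,"tz": 0,"spin": 0},{"claw": 8.8,"tx": 5,"ty": 0,"tz": 0,"spin": 0},{"claw": 8.8,"tx": 5,"ty": 0,"tz": 0,"spin": 0}]}}

```text
time_s: 5.2
tcp_pos: [0.877, -0.0105, 0.4156]
eef_rot: [3.141, -0.011, 0.002]
ft_force: [0.3, -0.3, 0.9]
opening: 0.0888
```

Call:
{"fn": "move_arm", "kwargs": {"commands": [{"claw": 8.8,"tx": 5,"ty": 0,"tz": 0,"spin": 0},{"claw": 8.8,"tx": 5,"ty": 0,"tz": 0,"spin": 0},{"claw": 8.8,"tx": 5,"ty": 0,"tz": 0,"spin": 0},{"claw": 8.8,"tx": 5,"ty": 0,"tz": 0,"spin": 0}]}}

```text
time_s: 5.6
tcp_pos: [0.9239, -0.0087, 0.3715]
eef_rot: [3.14, -0.132, 0.002]
ft_force: [0.5, -0.7, 0.5]
opening: 0.0879
```

```bash
python3 -c "
from h import *
st=arm.get_state(); print(st['tcp_pos'],st['eef_rot'],st['qpos'],st['time_s'])"
```

```text
[ 0.9239 -0.0087  0.3715] [ 3.1403 -0.1316  0.002 ] [-0.142   0.9878  0.2989  0.0177  1.7245  1.4307] 5.6
```

Call:
{"fn": "move_arm", "kwargs": {"commands": [{"claw": 8.8,"tx": 4.5,"ty": 0,"tz": -2,"spin": 0},{"claw": 8.8,"tx": 4.5,"ty": 0,"tz": -2,"spin": 0},{"claw": 8.8,"tx": 4.5,"ty": 0,"tz": -2,"spin": 0},{"claw": 8.8,"tx": 4.5,"ty": 0,"tz": -2,"spin": 0}]}}

```text
time_s: 6.0
tcp_pos: [0.9355, -0.0066, 0.4316]
eef_rot: [3.138, -0.262, 0.002]
ft_force: [-0.1, -0.1, -0.3]
opening: 0.0879
```

```bash
python3 -c "
from h import *
st=arm.get_state(); print(st['tcp_pos'],st['eef_rot'],st['qpos'],st['time_s'])"
```

```text
[ 0.9355 -0.0066  0.4316] [ 3.1385 -0.2621  0.0018] [-0.1424  0.9269  0.2977  0.0343  1.657   1.4344] 6.0
```

Call:
{"fn": "move_arm", "kwargs": {"commands": [{"claw": 8.8,"tx": 4.5,"ty": 0,"tz": -1.5,"spin": 0},{"claw": 8.8,"tx": 4.5,"ty": 0,"tz": -1.5,"spin": 0},{"claw": 8.8,"tx": 4.5,"ty": 0,"tz": -1.5,"spin": 0},{"claw": 8.8,"tx": 4.5,"ty": 0,"tz": -1.5,"spin": 0}]}}

```text
time_s: 6.4
tcp_pos: [0.9472, -0.0052, 0.4776]
eef_rot: [3.138, -0.38, 0.002]
ft_force: [-0.6, 0.5, -0.9]
opening: 0.088
```

Call:
{"fn": "move_arm", "kwargs": {"commands": [{"claw": 8.8,"tx": 4.5,"ty": 0,"tz": -1.5,"spin": 0},{"claw": 8.8,"tx": 0,"ty": 0,"tz": 0,"spin": 0}]}}

```text
time_s: 6.6
tcp_pos: [0.9483, -0.0048, 0.4945]
eef_rot: [3.137, -0.413, 0.002]
ft_force: [-0.2, -0.5, 0.1]
opening: 0.088
```

Call:
{"fn": "move_arm", "kwargs": {"commands": [{"claw": 8.8,"tx": 3.2,"ty": 0,"tz": -1.0,"spin": 0},{"claw": 8.8,"tx": 0,"ty": 0,"tz": 0,"spin": 0}]}}

```text
time_s: 6.8
tcp_pos: [0.9496, -0.0047, 0.5025]
eef_rot: [3.137, -0.432, 0.002]
ft_force: [-0.2, -0.1, 1.4]
opening: 0.0878
```

```bash
python3 -c "
from h import *
st=arm.get_state(); B=rot(st['eef_rot']);print(st['tcp_pos'],st['eef_rot'],st['qpos'],st['time_s'],B)
a=np.array([-.4226*np.cos(np.radians(2.3)),-.4226*np.sin(np.radians(2.3)),.9063])
print('angle to axis deg',np.degrees(np.arccos(-B[:,2]@a)), 'axis in tool',B.T@a)
L=np.array([.5217,-.013,.2222])
delta(L+a*(.15))
"
```

```text
[ 0.9496 -0.0047  0.5025] [ 3.1373 -0.4321  0.0023] [-0.1443  0.8603  0.2977  0.057   1.555   1.4366] 6.8 [[ 0.9081  0.0005  0.4188]
 [ 0.0021 -1.     -0.0033]
 [ 0.4188  0.0039 -0.9081]]
angle to axis deg 1.22436851031962 axis in tool [-0.0039  0.0203 -0.9998]
total cm tool axes [-50.66   1.    -7.46] rows>= 10.243364767882557 eul [ 3.1373 -0.4321  0.0023] t 6.8
```

Call:
{"fn": "move_arm", "kwargs": {"commands": [{"claw": 8.8,"tx": -3,"ty": 0.1,"tz": -0.7,"spin": 0},{"claw": 8.8,"tx": -4.6,"ty": 0.1,"tz": -0.7,"spin": 0},{"claw": 8.8,"tx": -4.6,"ty": 0.1,"tz": -0.7,"spin": 0},{"claw": 8.8,"tx": -4.6,"ty": 0.1,"tz": -0.7,"spin": 0},{"claw": 8.8,"tx": -4.6,"ty": 0.1,"tz": -0.7,"spin": 0},{"claw": 8.8,"tx": -4.6,"ty": 0.1,"tz": -0.7,"spin": 0},{"claw": 8.8,"tx": -4.6,"ty": 0.1,"tz": -0.7,"spin": 0},{"claw": 8.8,"tx": -4.6,"ty": 0.1,"tz": -0.7,"spin": 0},{"claw": 8.8,"tx": -4.6,"ty": 0.1,"tz": -0.7,"spin": 0},{"claw": 8.8,"tx": -4.6,"ty": 0.1,"tz": -0.7,"spin": 0}]}}

```text
time_s: 7.8
tcp_pos: [0.5245, -0.0153, 0.382]
eef_rot: [3.137, -0.43, 0.003]
ft_force: [-0.7, -0.3, -0.1]
opening: 0.088
```

Call:
{"fn": "move_arm", "kwargs": {"commands": [{"claw": 8.8,"tx": 0,"ty": 0,"tz": 0,"spin": -8.5},{"claw": 8.8,"tx": 0,"ty": 0,"tz": 0,"spin": -8.5},{"claw": 8.8,"tx": 0,"ty": 0,"tz": 0,"spin": -8.5},{"claw": 8.8,"tx": 0,"ty": 0,"tz": 0,"spin": -1.5},{"claw": 8.8,"tx": 0,"ty": 0,"tz": 0,"spin": 0}]}}

```text
time_s: 8.3
tcp_pos: [0.5263, -0.0155, 0.3828]
eef_rot: [2.934, -0.379, 0.51]
ft_force: [-0.4, 0.1, -0.3]
opening: 0.0879
```

```bash
cat > look.py <<'E'
from h import *
import sys
st=arm.get_state(); B=rot(st['eef_rot']); print(st['tcp_pos'],st['eef_rot'],st['qpos'],st['time_s'])
s=snap('wrist'); cv2.imwrite('pics/w2.png',s['img'])
for d in masks_of('wrist','lid_top')[:1]:
    p=maskpts(s,d['region']); print(d['score'],d['uv'],len(p)); np.save('lidp.npy',p)
E
cat >> fitlid.py <<'E'
C=c+ex*b.x[0]/1000+ey*b.x[1]/1000
st=arm.get_state(); B=rot(st['eef_rot'])
print('in tool: lid top (cm)',100*B.T@(C-st['tcp_pos']),'axis',B.T@n)
jaw=B[:,1]; print('jaw deg from ex',np.degrees(np.arctan2(jaw@ey,jaw@ex))%60)
E
python3 look.py && python3 fitlid.py
```

```text
[ 0.5263 -0.0155  0.3828] [ 2.9341 -0.379   0.5099] [-0.3166 -0.2245  1.8882  0.1449  1.0708  0.741 ] 8.3
0.93 [264.6, 338.1] 8272
normal [-0.4228 -0.0213  0.906 ] tilt 25.045397094886177 leanyaw 2.8894635016190775 5643
circ r mm 32.058135986328125 (32.3)
[-0.7643 -0.1086] flat normal deg from ex 37.93576480449019 0.05923908498775156
circ centre [ 0.5216 -0.0128  0.222 ] hex centre [ 0.5217 -0.0129  0.2221]
in tool: lid top (cm) [-6.2023 -3.4856 14.4086] axis [-0.0175  0.0184 -0.9997]
jaw deg from ex 56.96435444089174
```

```bash
cat >> fitlid.py <<'E'
w=[]
for dd in range(60):
    A=np.radians(dd)+np.arange(6)*np.pi/3; S=uv@np.c_[np.cos(A),np.sin(A)].T*1000; m=np.percentile(S,99.8,axis=0); w.append((m[:3]+m[3:]).mean())
w=np.array(w); print('mean width by deg(every 4)',w[::4].round(1),'min at',w.argmin())
u8=np.zeros((480,640),np.uint8); np.save('hexuv.npy',uv)
E
python3 fitlid.py|tail -2
python3 - <<'E'
import cv2,numpy as np
im=cv2.imread('pics/w2.png'); cv2.imwrite('pics/w2c.png',cv2.resize(im[200:480,100:440],None,fx=2,fy=2))
E
```

```text
mean width by deg(every 4) [59.  59.8 60.5 61.  61.2 61.3 61.  60.4 59.7 58.7 57.6 56.4 55.9 56.6
 57.9] min at 47
```

View pics/w2c.png

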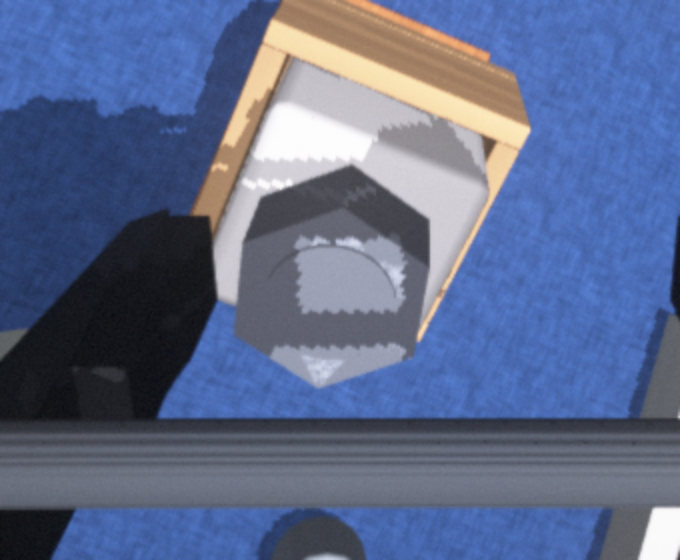

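Call:
{"fn": "move_arm", "kwargs": {"commands": [{"claw": 8.8,"tx": -3.1,"ty": -1.75,"tz": 0,"spin": 0},{"claw": 8.8,"tx": -3.1,"ty": -1.75,"tz": 0,"spin": 0},{"claw": 8.8,"tx": 0,"ty": 0,"tz": 1,"spin": 5},{"claw": 8.8,"tx": 0,"ty": 0,"tz": 2.5,"spin": 4.5},{"claw": 8.8,"tx": 0,"ty": 0,"tz": 2.5,"spin": 0},{"claw": 8.8,"tx": 0,"ty": 0,"tz": 2,"spin": 0},{"claw": 8.8,"tx": 0,"ty": 0,"tz": 1.6,"spin": 0},{"claw": 8.8,"tx": 0,"ty": 0,"tz": 1,"spin": 0},{"claw": 8.8,"tx": 0,"ty": 0,"tz": 0,"spin": 0}]}}

```text
time_s: 9.3
tcp_pos: [0.5054, -0.0127, 0.2553]
eef_rot: [3.003, -0.405, 0.334]
ft_force: [-0.4, -0.5, 0.3]
opening: 0.0881
```

```bash
cat > f.py <<'E'
from h import *
a=np.array([-.4222,-.0190,.9063]); a/=np.linalg.norm(a); L=np.array([.5217,-.0129,.2221])
def f():
    st=arm.get_state(); B=rot(st['eef_rot']); F=st['ft_force']; M=st['ft_torque']
    print('t',st['time_s'],'tcp',st['tcp_pos'],'eul',st['eef_rot'],'open',st['opening'])
    print('lidtop in tool cm',100*B.T@(L-st['tcp_pos']),'axis',B.T@a)
    r=st['tcp_pos']-L
    print('F',F,'M',M,'M.a',M@a,'about lid axis',(M+np.cross(r,F))@a,'Mtool',B.T@M,'q',st['qpos'])
    ex=np.cross([0,1.,0],a); ex/=np.linalg.norm(ex); ey=np.cross(a,ex); j=B[:,1]
    print('jaw deg',np.degrees(np.arctan2(j@ey,j@ex)))
if __name__=='__main__': f()
E
python3 f.py
```

```text
t 9.3 tcp [ 0.5054 -0.0127  0.2553] eul [ 3.0033 -0.4052  0.3342] open 0.08808249754673922
lidtop in tool cm [0.0969 0.0437 3.6931] axis [-0.015   0.0175 -0.9997]
F [-0.3844 -0.5093  0.347 ] M [0.0078 0.1637 0.0794] M.a 0.06557607300928918 about lid axis 0.0661203281205735 Mtool [ 0.0874 -0.1439 -0.0694] q [-0.3267 -0.1437  2.0862  0.1834  0.8001  0.8371]
jaw deg -72.45450432676091
```

Call:
{"fn": "move_arm", "kwargs": {"commands": [{"claw": 5.0,"tx": 0,"ty": 0,"tz": 0,"spin": 0},{"claw": 5.0,"tx": 0,"ty": 0,"tz": 0,"spin": 0},{"claw": 5.0,"tx": 0,"ty": 0,"tz": 0,"spin": 0},{"claw": 5.0,"tx": 0,"ty": 0,"tz": 0,"spin": 0},{"claw": 5.0,"tx": 0,"ty": 0,"tz": 0,"spin": 0}], "newtons": 50}}

```text
time_s: 9.8
tcp_pos: [0.5059, -0.0129, 0.2573]
eef_rot: [3.0, -0.408, 0.336]
ft_force: [-1.8, 0.4, 3.5]
opening: 0.0557
```

```bash
python3 f.py
```

```text
t 9.8 tcp [ 0.5059 -0.0129  0.2573] eul [ 3.0004 -0.4082  0.3361] open 0.05566574205422326
lidtop in tool cm [-0.0297 -0.0193  3.8613] axis [-0.0118  0.0195 -0.9997]
F [-1.7618  0.3616  3.4698] M [0.1613 0.2426 0.0883] M.a 0.007336907354052319 about lid axis 0.007676770679690906 Mtool [ 0.2483 -0.1756 -0.0137] q [-0.3268 -0.1472  2.0855  0.1835  0.8005  0.8361]
jaw deg -72.37299475601604
```

Call:
{"fn": "move_arm", "kwargs": {"commands": [{"claw": 5.0,"tx": 0,"ty": 0,"tz": 0,"spin": 6},{"claw": 5.0,"tx": 0,"ty": 0,"tz": 0,"spin": 6},{"claw": 5.0,"tx": 0,"ty": 0,"tz": 0,"spin": 6},{"claw": 5.0,"tx": 0,"ty": 0,"tz": 0,"spin": 6}]}}

```text
time_s: 10.2
tcp_pos: [0.5059, -0.0128, 0.2573]
eef_rot: [-3.092, -0.427, -0.127]
ft_force: [-3.3, -0.9, 4.4]
opening: 0.0557
```

```bash
python3 f.py
```

```text
t 10.2 tcp [ 0.5059 -0.0128  0.2573] eul [-3.0919 -0.4275 -0.1268] open 0.055675789485542804
lidtop in tool cm [-0.0289  0.0004  3.8595] axis [-0.0032  0.0226 -0.9997]
F [-3.3454 -0.8997  4.393 ] M [0.2706 0.4295 0.115 ] M.a -0.01814630307340235 about lid axis -0.017584547790171642 Mtool [ 0.2425 -0.4605  0.007 ] q [-0.3267 -0.147   2.0853  0.1834  0.8009  1.2592]
jaw deg -96.60944501683758
```

Call:
{"fn": "move_arm", "kwargs": {"commands": [{"claw": 5.0,"tx": 0,"ty": 0,"tz": 0,"spin": 5}]}}

```text
time_s: 10.3
tcp_pos: [0.5058, -0.0128, 0.2573]
eef_rot: [-3.053, -0.421, -0.222]
ft_force: [-2.8, 0.5, 4.3]
opening: 0.056
```

```bash
cat > g.py <<'E'
from f import *
v=[]
for _ in range(3):
    st=arm.get_state(); v.append((st['ft_torque']+np.cross(st['tcp_pos']-L,st['ft_force']))@a); eyes.snapshot('wrist')
B=rot(st['eef_rot']);ex=np.cross([0,1.,0],a); ex/=np.linalg.norm(ex); ey=np.cross(a,ex); j=B[:,1]
print('torque',np.round(v,3),np.mean(v),'jaw',np.degrees(np.arctan2(j@ey,j@ex)),st['opening'],'t',st['time_s'],'F',st['ft_force'])
E
python3 g.py
```

```text
torque [ 0.099 -0.153 -0.101] -0.05143947762734042 jaw -101.42550680070194 0.05578079798505182 t 10.4 F [-3.6517  1.1114  4.9145]
```

Call:
{"fn": "move_arm", "kwargs": {"commands": [{"claw": 5.0,"tx": 0,"ty": 0,"tz": 0,"spin": 5}]}}

```text
time_s: 10.55
tcp_pos: [0.5059, -0.0128, 0.2573]
eef_rot: [-3.017, -0.413, -0.311]
ft_force: [-3.7, 1.8, 6.6]
opening: 0.0557
```

```bash
python3 g.py
```

```text
torque [ 0.055 -0.112 -0.085] -0.047424489654123575 jaw -106.35490798910685 0.055645497946391495 t 10.65 F [-4.5622  0.4973  5.2723]
```

Call:
{"fn": "move_arm", "kwargs": {"commands": [{"claw": 5.0,"tx": 0,"ty": 0,"tz": 0,"spin": 5}]}}

```text
time_s: 10.8
tcp_pos: [0.5058, -0.0128, 0.2572]
eef_rot: [-2.98, -0.4, -0.405]
ft_force: [-4.6, -0.3, 6.1]
opening: 0.0555
```

```bash
python3 g.py
```

```text
torque [ 0.168 -0.03  -0.1  ] 0.012503535382222675 jaw -111.34874463067581 0.05569151558665326 t 10.9 F [-3.557   0.6058  5.8673]
```

Call:
{"fn": "move_arm", "kwargs": {"commands": [{"claw": 5.0,"tx": 0,"ty": 0,"tz": 0,"spin": 5}]}}

```text
time_s: 11.05
tcp_pos: [0.5058, -0.0129, 0.2572]
eef_rot: [-2.944, -0.385, -0.497]
ft_force: [-4.8, 0.3, 6.4]
opening: 0.0557
```

```bash
python3 g.py
```

```text
torque [ 0.267  0.086 -0.02 ] 0.11100667291729908 jaw -116.33971883677411 0.055575433797042585 t 11.15 F [-4.0739 -1.6218  6.7092]
```

Call:
{"fn": "move_arm", "kwargs": {"commands": [{"claw": 5.0,"tx": 0,"ty": 0,"tz": 0,"spin": 5}]}}

```text
time_s: 11.3
tcp_pos: [0.5058, -0.0129, 0.2572]
eef_rot: [-2.911, -0.366, -0.589]
ft_force: [-5.0, 0.8, 6.0]
opening: 0.0557
```

```bash
python3 g.py
```

```text
torque [0.337 0.179 0.123] 0.21285536346712938 jaw -121.32136087864043 0.05588830916788422 t 11.4 F [-5.1706  0.382   6.1443]
```

Call:
{"fn": "move_arm", "kwargs": {"commands": [{"claw": 5.0,"tx": 0,"ty": 0,"tz": 0,"spin": 3}]}}

```text
time_s: 11.55
tcp_pos: [0.5058, -0.0129, 0.2572]
eef_rot: [-2.892, -0.354, -0.642]
ft_force: [-5.0, 1.2, 6.5]
opening: 0.0557
```

```bash
python3 g.py
```

```text
torque [0.432 0.247 0.092] 0.25706221024868114 jaw -124.25370468367758 0.055571230674453166 t 11.65 F [-4.6265  0.6204  6.2668]
```

Call:
{"fn": "move_arm", "kwargs": {"commands": [{"claw": 5.0,"tx": 0,"ty": 0,"tz": 0,"spin": 5}]}}

```text
time_s: 11.8
tcp_pos: [0.5058, -0.0129, 0.2572]
eef_rot: [-2.862, -0.331, -0.732]
ft_force: [-4.1, 0.5, 5.7]
opening: 0.0557
```

```bash
python3 g.py; python3 f.py
```

```text
torque [0.611 0.38  0.25 ] 0.4138042141885269 jaw -129.28822122024758 0.05556611878091572 t 11.9 F [-4.7722 -0.1897  5.3927]
t 11.95 tcp [ 0.5058 -0.0129  0.2572] eul [-2.8621 -0.3308 -0.7317] open 0.05585671199795701
lidtop in tool cm [-0.0188  0.0005  3.8553] axis [ 0.0093  0.0212 -0.9997]
F [-3.9847  0.6936  5.2575] M [0.1739 0.6176 0.3821] M.a 0.2611056610547171 about lid axis 0.262461256640685 Mtool [-0.1438 -0.6785 -0.2769] q [-0.3267 -0.1469  2.0854  0.1828  0.801   1.8281]
jaw deg -129.1977869616821
```

Call:
{"fn": "move_arm", "kwargs": {"commands": [{"claw": 5.0,"tx": 0,"ty": 0,"tz": 0,"spin": 0},{"claw": 5.0,"tx": 0,"ty": 0.02,"tz": -1,"spin": 0},{"claw": 5.0,"tx": 0.01,"ty": 0.04,"tz": -2,"spin": 0},{"claw": 5.0,"tx": 0.02,"ty": 0.04,"tz": -2,"spin": 0},{"claw": 5.0,"tx": 0.02,"ty": 0.04,"tz": -2,"spin": 0},{"claw": 5.0,"tx": 0,"ty": 0,"tz": -2,"spin": 0},{"claw": 5.0,"tx": 0,"ty": 0,"tz": -3,"spin": 0},{"claw": 5.0,"tx": 0,"ty": 0,"tz": 0,"spin": 0}], "newtons": 60}}

```text
time_s: 12.75
tcp_pos: [0.4553, -0.0142, 0.3686]
eef_rot: [-2.86, -0.335, -0.734]
ft_force: [0.7, 0.8, -3.3]
opening: 0.0553
```

```bash
python3 f.py
python3 - <<'E'
from h import *
s=snap('scene'); cv2.imwrite('pics/s3.png',cv2.resize(s['img'][120:360,180:500],None,fx=2,fy=2))
E
```

```text
t 12.75 tcp [ 0.4553 -0.0142  0.3686] eul [-2.8599 -0.3347 -0.7339] open 0.05527849875612438
lidtop in tool cm [-0.2372 -0.0726 16.0826] axis [ 0.0136  0.0198 -0.9997]
F [ 0.7137  0.8248 -3.2586] M [0.1401 0.5443 0.023 ] M.a -0.048614364129188334 about lid axis -0.0460183054292948 Mtool [-0.2386 -0.5082  0.0353] q [-0.3786 -0.4133  2.0547  0.1703  1.0979  1.8315]
jaw deg -129.2542155745879
```

View pics/s3.png

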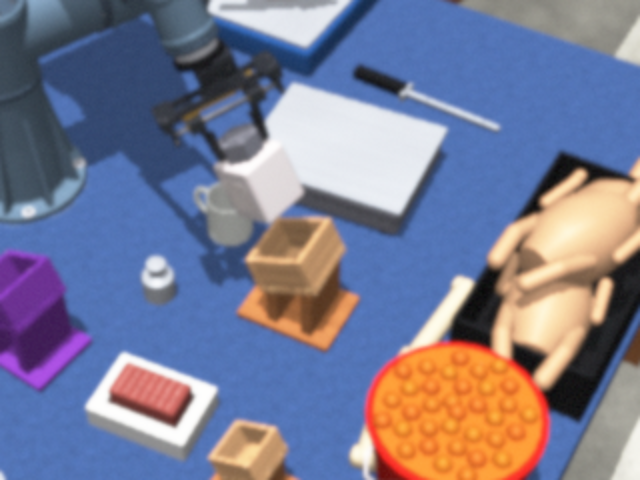

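Run:
```python
from h import *
from scipy.optimize import least_squares
D=[((-1.5193,.1808,1.607,0,1.3538),(.1466,-.556,.3027)),((-.2574,-.0677,1.6345,0,1.5749),(.4992,-.0096,.4197)),((-.142,.9878,.2989,.0177,1.7245),(.9239,-.0087,.3715)),((-.1424,.9269,.2977,.0343,1.657),(.9355,-.0066,.4316)),((-.1443,.8603,.2977,.057,1.555),(.9496,-.0047,.5025)),((-.3166,-.2245,1.8882,.1449,1.0708),(.5263,-.0155,.3828)),((-.3267,-.1437,2.0862,.1834,.8001),(.5054,-.0127,.2553)),((-.3786,-.4133,2.0547,.1703,1.0979),(.4553,-.0142,.3686))]
def fk(v,q,full=False):
    h,L1,L2,d,o,r0,e=v
    f=q[1]+q[2]; 
    r=r0+L1*np.sin(q[1])+L2*np.sin(f)+e*np.cos(f); z=h+L1*np.cos(q[1])+L2*np.cos(f)-e*np.sin(f)
    w=(r,z)
    A=R.from_euler('y',f).as_matrix()@R.from_euler('z',q[3]).as_matrix()@R.from_euler('y',q[4]).as_matrix()
    p=np.array([r,o,z])+A@[0,0,d]
    p=R.from_euler('z',q[0]).as_matrix()@p
    return (p,w) if full else p
s=least_squares(lambda v:np.concatenate([fk(v,q)-p for q,p in D]),[.3,.4,.4,.2,.1,0,0]); print(s.x,np.abs(s.fun).max())
v=s.x
for q,p in D[-1:]: print(fk(v,q,True))
for q2 in np.arange(-.89,1.2,.3):
    for tilt in (.43,0):
        q=(0,q2,2.57,0,np.pi-tilt-q2-2.57); print(round(q2,2),tilt,'q5',round(q[4],2),fk(v,q,True))
```

```text
[0.3134 0.4381 0.5144 0.2473 0.1178 0.0001 0.0856] 5.470840633114982e-05
(array([ 0.4553, -0.0142,  0.3686]), (np.float64(0.3312345898303932), np.float64(0.592996873425618)))
-0.89 0.43 q5 1.03 (array([0.2648, 0.1178, 0.2232]), (np.float64(0.16166532529859506), np.float64(0.4480370220685439)))
-0.89 0 q5 1.46 (array([0.1617, 0.1178, 0.2007]), (np.float64(0.16166532529859506), np.float64(0.4480370220685439)))
-0.59 0.43 q5 0.73 (array([0.2973, 0.1178, 0.1695]), (np.float64(0.1942426439402959), np.float64(0.39427373844039754)))
-0.59 0 q5 1.16 (array([0.1942, 0.1178, 0.1469]), (np.float64(0.1942426439402959), np.float64(0.39427373844039754)))
-0.29 0.43 q5 0.43 (array([0.3126, 0.1178, 0.1085]), (np.float64(0.20947680846800254), np.float64(0.3332844558777524)))
-0.29 0 q5 0.86 (array([0.2095, 0.1178, 0.086 ]), (np.float64(0.20947680846800254), np.float64(0.3332844558777524)))
0.01 0.43 q5 0.13 (array([0.3091, 0.1178, 0.0457]), (np.float64(0.20600699633562408), np.float64(0.2705171653505247)))
0.01 0 q5 0.56 (array([0.206 , 0.1178, 0.0232]), (np.float64(0.20600699633562408), np.float64(0.2705171653505247)))
0.31 0.43 q5 -0.17 (array([ 0.2872,  0.1178, -0.0132]), (np.float64(0.18414315552697347), np.float64(0.21157868198475263)))
0.31 0 q5 0.26 (array([ 0.1841,  0.1178, -0.0358]), (np.float64(0.18414315552697347), np.float64(0.21157868198475263)))
0.61 0.43 q5 -0.47 (array([ 0.2489,  0.1178, -0.0631]), (np.float64(0.14583831782547718), np.float64(0.16173380496589101)))
0.61 0 q5 -0.04 (array([ 0.1458,  0.1178, -0.0856]), (np.float64(0.14583831782547718), np.float64(0.16173380496589101)))
0.91 0.43 q5 -0.77 (array([ 0.1976,  0.1178, -0.0994]), (np.float64(0.09451414030158037), np.float64(0.12543502870746945)))
0.91 0 q5 -0.34 (array([ 0.0945,  0.1178, -0.1219]), (np.float64(0.09451414030158037), np.float64(0.12543502870746945)))
```

Call:
{"fn": "move_arm", "kwargs": {"commands": [{"claw": 5.0,"tx": 0,"ty": 0,"tz": 0,"spin": -7.8},{"claw": 5.0,"tx": 0,"ty": 0,"tz": 0,"spin": -7.8},{"claw": 5.0,"tx": 0,"ty": 0,"tz": 0,"spin": -7.8},{"claw": 5.0,"tx": 0,"ty": 0,"tz": 0,"spin": -7.8},{"claw": 5.0,"tx": 0,"ty": 0,"tz": 0,"spin": -7.8},{"claw": 5.0,"tx": -3.6,"ty": 0,"tz": -1.8,"spin": 0},{"claw": 5.0,"tx": -3.6,"ty": 0,"tz": -1.8,"spin": 0},{"claw": 5.0,"tx": -3.6,"ty": 0,"tz": -1.8,"spin": 0},{"claw": 5.0,"tx": 0,"ty": 0,"tz": 0,"spin": 0}]}}

```text
time_s: 13.7
tcp_pos: [0.332, -0.0128, 0.3692]
eef_rot: [3.138, -0.432, -0.007]
ft_force: [-0.5, -0.4, -3.8]
opening: 0.0556
```

```bash
python3 f.py
```

```text
t 13.7 tcp [ 0.332  -0.0128  0.3692] eul [ 3.1377 -0.4322 -0.0068] open 0.055587655900476256
lidtop in tool cm [11.0666 -0.203  21.3075] axis [-0.0036  0.0257 -0.9997]
F [-0.5367 -0.3652 -3.7773] M [-0.0613  0.9258 -0.052 ] M.a -0.03882231303014879 about lid axis 0.0165778251980364 Mtool [-0.0831 -0.9254  0.0153] q [-0.5903 -0.8373  2.268   0.2355  1.3475  0.9782]
jaw deg -90.3519444661663
```

Call:
{"fn": "move_arm", "kwargs": {"commands": [{"claw": 5.0,"tx": -3.6,"ty": 0,"tz": -1.8,"spin": 0},{"claw": 5.0,"tx": -3.6,"ty": 0,"tz": -1.8,"spin": 0},{"claw": 5.0,"tx": -3.6,"ty": 0,"tz": -1.7,"spin": 0},{"claw": 5.0,"tx": -3.6,"ty": 0,"tz": -1.7,"spin": 0}]}}

```text
time_s: 14.1
tcp_pos: [0.2955, -0.023, 0.3816]
eef_rot: [-3.132, -0.336, -0.007]
ft_force: [-0.3, 0.4, -4.5]
opening: 0.0558
```

```bash
python3 f.py
```

```text
t 14.1 tcp [ 0.2955 -0.023   0.3816] eul [-3.1317 -0.3358 -0.0071] open 0.055812130788523345
lidtop in tool cm [16.0904 -0.943  22.518 ] axis [-0.0998  0.0121 -0.9949]
F [-0.307   0.3674 -4.5021] M [ 0.0203  0.5187 -0.0368] M.a -0.05175703803728698 about lid axis -0.10397262223707966 Mtool [ 0.0036 -0.5184  0.0453] q [-0.6942 -0.8902  2.2463  0.2186  1.5291  0.9012]
jaw deg -90.42568191710896
```

Call:
{"fn": "move_arm", "kwargs": {"commands": [{"claw": 5.0,"tx": -4,"ty": -0.2,"tz": -1.2,"spin": 0},{"claw": 5.0,"tx": -4,"ty": -0.2,"tz": -1.2,"spin": 0},{"claw": 5.0,"tx": -4,"ty": -0.2,"tz": -1.1,"spin": 0},{"claw": 5.0,"tx": -4,"ty": -0.2,"tz": -1.1,"spin": 0},{"claw": 5.0,"tx": -4,"ty": -0.2,"tz": -1.0,"spin": 0}]}}

```text
time_s: 14.6
tcp_pos: [0.2587, -0.043, 0.391]
eef_rot: [-3.109, -0.205, -0.004]
ft_force: [0.2, -0.5, -4.2]
opening: 0.0553
```

```bash
python3 f.py
```

```text
t 14.6 tcp [ 0.2587 -0.043   0.391 ] eul [-3.1086 -0.205  -0.0036] open 0.05528988758866589
lidtop in tool cm [22.3017 -2.3806 21.9793] axis [-0.2288 -0.0116 -0.9734]
F [ 0.1514 -0.456  -4.1813] M [-0.089   0.2954 -0.0192] M.a 0.014555282240145238 about lid axis 0.062151844734872404 Mtool [-0.0921 -0.2949  0.0102] q [-0.8216 -0.89    2.2118  0.1734  1.7009  0.7822]
jaw deg -90.62062257491165
```

Call:
{"fn": "move_arm", "kwargs": {"commands": [{"claw": 5.0,"tx": 0.3,"ty": -4.2,"tz": 0,"spin": 0},{"claw": 5.0,"tx": 0.2,"ty": -4.2,"tz": 0,"spin": 0},{"claw": 5.0,"tx": -4,"ty": 0.6,"tz": -0.9,"spin": 0},{"claw": 5.0,"tx": -4,"ty": 0.6,"tz": -0.8,"spin": 0},{"claw": 5.0,"tx": -4,"ty": 0.6,"tz": -0.7,"spin": 0},{"claw": 5.0,"tx": -4,"ty": 0.6,"tz": -0.6,"spin": 0}]}}

```text
time_s: 15.2
tcp_pos: [0.236, 0.0195, 0.4104]
eef_rot: [-3.12, -0.098, 0.001]
ft_force: [0.0, -0.1, -4.6]
opening: 0.056
```

```bash
python3 f.py
```

```text
t 15.2 tcp [0.236  0.0195 0.4104] eul [-3.1195 -0.0978  0.0009] open 0.055968729075787045
lidtop in tool cm [26.5901  3.7434 21.4532] axis [-0.3317 -0.0022 -0.9434]
F [ 0.0308 -0.1354 -4.6354] M [-0.0425  0.1134 -0.0561] M.a -0.03506675797130103 about lid axis 0.0768462298084583 Mtool [-0.0477 -0.1123  0.0542] q [-0.5219 -0.8901  2.1665  0.0696  1.7908  1.0646]
jaw deg -90.37427468449249
```

Call:
{"fn": "move_arm", "kwargs": {"commands": [{"claw": 5.0,"tx": -0.4,"ty": -4.2,"tz": 0,"spin": 0},{"claw": 5.0,"tx": -1,"ty": -4.2,"tz": 0,"spin": 0},{"claw": 5.0,"tx": -3.7,"ty": 1.8,"tz": -0.4,"spin": 0},{"claw": 5.0,"tx": -3.7,"ty": 1.8,"tz": -0.3,"spin": 0},{"claw": 5.0,"tx": -3.7,"ty": 1.8,"tz": -0.2,"spin": 0}]}}

```text
time_s: 15.7
tcp_pos: [0.2031, 0.0742, 0.4224]
eef_rot: [3.134, -0.027, 0.004]
ft_force: [1.1, -0.9, -4.5]
opening: 0.0559
```

```bash
python3 f.py
```

```text
t 15.7 tcp [0.2031 0.0742 0.4224] eul [ 3.1341 -0.0269  0.0044] open 0.055948214851798336
lidtop in tool cm [31.273   8.6966 20.9423] axis [-0.3978  0.024  -0.9172]
F [ 1.1483 -0.9238 -4.5249] M [-0.0111 -0.0356  0.0103] M.a 0.01465177493181554 about lid axis 0.3020897943625755 Mtool [-0.011   0.0356 -0.0103] q [-0.224  -0.8905  2.1412 -0.0012  1.863   1.3421]
jaw deg -89.60379615835446
```

Call:
{"fn": "move_arm", "kwargs": {"commands": [{"claw": 5.0,"tx": -3.9,"ty": 2.2,"tz": 0,"spin": 0},{"claw": 5.0,"tx": 0,"ty": 0,"tz": 0,"spin": 0}]}}

```text
time_s: 15.9
tcp_pos: [0.1993, 0.063, 0.4268]
eef_rot: [3.125, -0.001, -0.002]
ft_force: [0.4, 1.0, -3.7]
opening: 0.0555
```

```bash
python3 f.py
python3 - <<'E'
from h import *
B=rot(arm.get_state()['eef_rot']); print('canister axis est',B@[-.0036,.0257,-1])
S=np.array([.4797,.2969]); th=np.radians(5.74)
c=S+np.array([[np.cos(th),-np.sin(th)],[np.sin(th),np.cos(th)]])@[.0,-.0]
print(c)
E
```

```text
t 15.9 tcp [0.1993 0.063  0.4268] eul [ 3.1248 -0.0009 -0.0017] open 0.05554137279148252
lidtop in tool cm [32.2356  7.1877 20.619 ] axis [-0.4213  0.0349 -0.9062]
F [ 0.4042  0.9791 -3.6671] M [0.2628 0.1226 0.0093] M.a -0.10490463944983916 about lid axis -0.1958279532468726 Mtool [ 0.2626 -0.1229 -0.0111] q [-0.2701 -0.8904  2.1326 -0.0168  1.8941  1.297 ]
jaw deg -89.68355699660981
canister axis est [-0.0045 -0.0089  1.0003]
[0.4797 0.2969]
```

Call:
{"fn": "move_arm", "kwargs": {"commands": [{"claw": 5.0,"tx": 3.36,"ty": -2.21,"tz": 0.4,"spin": 0},{"claw": 5.0,"tx": 3.36,"ty": -2.21,"tz": 1.0,"spin": 0},{"claw": 5.0,"tx": 3.36,"ty": -2.21,"tz": 1.24,"spin": 0},{"claw": 5.0,"tx": 3.36,"ty": -2.21,"tz": 1.24,"spin": 0},{"claw": 5.0,"tx": 3.36,"ty": -2.21,"tz": 1.24,"spin": 0},{"claw": 5.0,"tx": 3.36,"ty": -2.21,"tz": 1.24,"spin": 0},{"claw": 5.0,"tx": 3.36,"ty": -2.21,"tz": 1.24,"spin": 0},{"claw": 5.0,"tx": 3.36,"ty": -2.21,"tz": 1.24,"spin": 0},{"claw": 5.0,"tx": 3.36,"ty": -2.21,"tz": 1.24,"spin": 0},{"claw": 5.0,"tx": 3.36,"ty": -2.21,"tz": 1.24,"spin": 0}]}}

```text
time_s: 16.9
tcp_pos: [0.5364, 0.2836, 0.308]
eef_rot: [3.125, -0.0, -0.002]
ft_force: [-0.0, -1.1, -3.6]
opening: 0.0556
```

Call:
{"fn": "move_arm", "kwargs": {"commands": [{"claw": 5.0,"tx": 3.36,"ty": -2.21,"tz": 1.24,"spin": 0},{"claw": 5.0,"tx": 0,"ty": 0,"tz": 0,"spin": 7.3},{"claw": 5.0,"tx": 0,"ty": 0,"tz": 0,"spin": 7.3},{"claw": 5.0,"tx": 0,"ty": 0,"tz": 0,"spin": 7.3},{"claw": 5.0,"tx": 0,"ty": 0,"tz": 0,"spin": 7.3},{"claw": 5.0,"tx": 0,"ty": 0,"tz": 0,"spin": 7.3},{"claw": 5.0,"tx": 0,"ty": 0,"tz": 0,"spin": 0}]}}

```text
time_s: 17.6
tcp_pos: [0.5687, 0.3043, 0.2961]
eef_rot: [3.128, -0.01, -0.64]
ft_force: [-0.7, -0.7, -3.7]
opening: 0.0554
```

```bash
python3 f.py
python3 - <<'E'
from h import *
st=arm.get_state()
delta([.569,.306,st['tcp_pos'][2]])
s=snap('scene'); cv2.imwrite('pics/s4.png',cv2.resize(s['img'][80:280,280:480],None,fx=3,fy=3))
d=masks_of('scene','canister')[0]; p=maskpts(s,d['region']); print(d['score'],p.min(0),p.max(0))
# face normals of the white body
w=p[(p[:,2]<p[:,2].min()+.09)]; print(np.percentile(p[:,2],[1,99]))
E
```

```text
t 17.6 tcp [0.5687 0.3043 0.2961] eul [ 3.1281 -0.0102 -0.6399] open 0.055356120813521766
lidtop in tool cm [15.0987 28.1433  7.9393] axis [-0.318   0.2796 -0.9059]
F [-0.673  -0.6513 -3.686 ] M [ 0.0711  0.053  -0.0062] M.a -0.03666942552052295 about lid axis 0.6000375598606391 Mtool [ 0.0254 -0.085   0.0053] q [ 0.314   0.3433  1.4202 -0.0165  1.3832  2.5279]
jaw deg -123.90971396156009
total cm tool axes [-0.07 -0.16 -0.  ] rows>= 0.03458135520959818 eul [ 3.1281 -0.0102 -0.6399] t 17.6
0.67 [ 0.412   0.2488 -0.0077] [0.6156 0.6348 0.3057]
[0.066  0.2627]
```

View pics/s4.png

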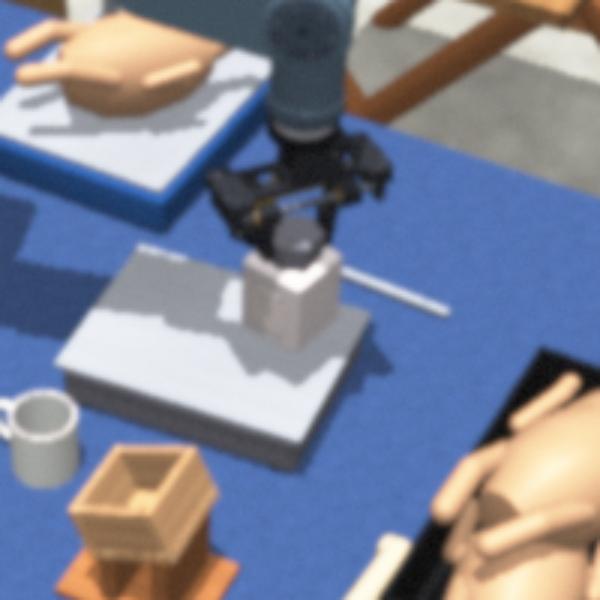

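Call:
{"fn": "move_arm", "kwargs": {"commands": [{"claw": 5.0,"tx": 0,"ty": 0,"tz": 2,"spin": 0},{"claw": 5.0,"tx": 0,"ty": 0,"tz": 2,"spin": 0},{"claw": 5.0,"tx": 0,"ty": 0,"tz": 1,"spin": 0},{"claw": 5.0,"tx": 0,"ty": 0,"tz": 0.4,"spin": 0},{"claw": 5.0,"tx": 0,"ty": 0,"tz": 0.2,"spin": 0},{"claw": 5.0,"tx": 0,"ty": 0,"tz": 0.1,"spin": 0}]}}

```text
time_s: 18.3
tcp_pos: [0.5696, 0.3029, 0.2427]
eef_rot: [3.131, -0.013, -0.638]
ft_force: [0.2, 0.2, -4.3]
opening: 0.0554
```

Call:
{"fn": "move_arm", "kwargs": {"commands": [{"claw": 5.0,"tx": 0,"ty": 0,"tz": 0.15,"spin": 0},{"claw": 5.0,"tx": 0,"ty": 0,"tz": 0,"spin": 0}]}}

```text
time_s: 18.5
tcp_pos: [0.5694, 0.3027, 0.2411]
eef_rot: [3.13, -0.013, -0.639]
ft_force: [0.7, -0.5, -4.3]
opening: 0.0555
```

Call:
{"fn": "move_arm", "kwargs": {"commands": [{"claw": 5.0,"tx": 0,"ty": 0,"tz": 0.15,"spin": 0},{"claw": 5.0,"tx": 0,"ty": 0,"tz": 0.1,"spin": 0},{"claw": 5.0,"tx": 0,"ty": 0,"tz": 0,"spin": 0}]}}

```text
time_s: 18.8
tcp_pos: [0.5696, 0.3025, 0.2386]
eef_rot: [3.131, -0.013, -0.639]
ft_force: [0.1, -0.4, -1.0]
opening: 0.0556
```

Call:
{"fn": "move_arm", "kwargs": {"commands": [{"claw": 5.0,"tx": 0,"ty": 0,"tz": 0.1,"spin": 0},{"claw": 5.0,"tx": 0,"ty": 0,"tz": 0,"spin": 0}]}}

```text
time_s: 19.0
tcp_pos: [0.57, 0.3024, 0.2384]
eef_rot: [3.131, -0.014, -0.639]
ft_force: [1.1, -3.1, 4.9]
opening: 0.0552
```

Call:
{"fn": "move_arm", "kwargs": {"commands": [{"claw": 5.5,"tx": 0,"ty": 0,"tz": 0,"spin": 0},{"claw": 6.0,"tx": 0,"ty": 0,"tz": 0,"spin": 0},{"claw": 7.0,"tx": 0,"ty": 0,"tz": 0,"spin": 0},{"claw": 8.5,"tx": 0,"ty": 0,"tz": 0,"spin": 0},{"claw": 8.8,"tx": 0,"ty": 0,"tz": 0,"spin": 0},{"claw": 8.8,"tx": 0,"ty": 0,"tz": -1,"spin": 0},{"claw": 8.8,"tx": 0,"ty": 0,"tz": -3,"spin": 0},{"claw": 8.8,"tx": 0,"ty": 0,"tz": -4,"spin": 0},{"claw": 8.8,"tx": 0,"ty": 0,"tz": -3,"spin": 0}]}}

```text
time_s: 19.9
tcp_pos: [0.5691, 0.3047, 0.3501]
eef_rot: [3.132, -0.014, -0.639]
ft_force: [-0.0, 0.3, 0.3]
opening: 0.0877
```

```bash
cat > chk.py <<'E'
from h import *
S=np.array([.4797,.2969,.07]); th=np.radians(5.74); A=R.from_euler('z',th).as_matrix()
for c in ['top','scene']:
    s=snap(c)
    for t in ['lid_top','canister','block']:
        D=masks_of(c,t)
        for d in D[:1]:
            p=maskpts(s,d['region']); q=(p-S)@A; k=(np.abs(q[:,:2])<.16).all(1)&(q[:,2]>-.02)
            q=q[k]
            if len(q)<20: print(c,t,d['score'],'elsewhere',np.median(p,0)); continue
            top=q[q[:,2]>np.percentile(q[:,2],97)-.008]
            print(c,t,round(d['score'],2),'top z',np.median(top[:,2]),'rect',cv2.minAreaRect((top[:,:2]*1000).astype(np.float32)),len(top))
    s_=s
E
python3 chk.py; python3 -c "
from h import *
th=6.4
delta([.4865,-.2939,.30]); print(arm.get_state()['qpos'])"
```

```text
top lid_top 0.47 top z 0.0016044830392310527 rect ((-4.1595916748046875, -0.8407363891601562), (305.9087829589844, 227.6573486328125), 0.29412442445755005) 1924
top canister 0.75 top z 0.12825682982576253 rect ((60.54335403442383, -31.975662231445312), (121.36249542236328, 12.347671508789062), 37.517005920410156) 20
top block 0.88 elsewhere [ 0.4847 -0.2905  0.0666]
scene lid_top 0.76 top z 0.1310320756750874 rect ((90.39671325683594, -8.052093505859375), (54.06959533691406, 57.493980407714844), 36.15607452392578) 117
scene canister 0.7 top z 0.1289617180608042 rect ((89.16697692871094, -8.857719421386719), (60.397769927978516, 59.393917083740234), 46.303890228271484) 180
scene block 0.88 elsewhere [ 0.4928 -0.3065  0.0677]
total cm tool axes [29.05 52.81  5.58] rows>= 12.107085341923703 eul [ 3.1272 -0.0105 -0.6389] t 20.3
[ 0.3143  0.3084  1.3662 -0.017   1.4727  2.5258]
```

Call:
{"fn": "move_arm", "kwargs": {"commands": [{"claw": 8.8,"tx": 2.23,"ty": 4.06,"tz": 0.43,"spin": 0},{"claw": 8.8,"tx": 2.23,"ty": 4.06,"tz": 0.43,"spin": 0},{"claw": 8.8,"tx": 2.23,"ty": 4.06,"tz": 0.43,"spin": 0},{"claw": 8.8,"tx": 2.23,"ty": 4.06,"tz": 0.43,"spin": 0},{"claw": 8.8,"tx": 2.23,"ty": 4.06,"tz": 0.43,"spin": 0},{"claw": 8.8,"tx": 2.23,"ty": 4.06,"tz": 0.43,"spin": 0},{"claw": 8.8,"tx": 2.23,"ty": 4.06,"tz": 0.43,"spin": 0},{"claw": 8.8,"tx": 2.23,"ty": 4.06,"tz": 0.43,"spin": 0},{"claw": 8.8,"tx": 2.23,"ty": 4.06,"tz": 0.43,"spin": 0},{"claw": 8.8,"tx": 2.23,"ty": 4.06,"tz": 0.43,"spin": 0}]}}

```text
time_s: 21.3
tcp_pos: [0.5049, -0.1567, 0.3104]
eef_rot: [3.13, -0.011, -0.639]
ft_force: [0.5, 0.4, -0.2]
opening: 0.088
```

Call:
{"fn": "move_arm", "kwargs": {"commands": [{"claw": 8.8,"tx": 2.23,"ty": 4.06,"tz": 0.43,"spin": 0},{"claw": 8.8,"tx": 2.23,"ty": 4.06,"tz": 0.43,"spin": 0},{"claw": 8.8,"tx": 2.23,"ty": 4.06,"tz": 0.43,"spin": 0},{"claw": 8.8,"tx": 0,"ty": 0,"tz": 0,"spin": -8.58},{"claw": 8.8,"tx": 0,"ty": 0,"tz": 0,"spin": -8.58},{"claw": 8.8,"tx": 0,"ty": 0,"tz": 0,"spin": -8.58},{"claw": 8.8,"tx": 0,"ty": 0,"tz": 0,"spin": -8.58},{"claw": 8.8,"tx": 0,"ty": 0,"tz": 0,"spin": -8.58},{"claw": 8.8,"tx": 0,"ty": 0,"tz": 0,"spin": 0}]}}

```text
time_s: 22.2
tcp_pos: [0.4866, -0.2928, 0.2998]
eef_rot: [3.126, 0.001, 0.111]
ft_force: [-0.0, 0.3, -0.1]
opening: 0.0881
```

Run:
```python
from h import *
st=arm.get_state(); B=rot(st['eef_rot']); print(st['tcp_pos'],st['eef_rot'],B[:,2])
s=snap('wrist'); cv2.imwrite('pics/w5.png',s['img'])
d=masks_of('wrist','block')[0]; p=maskpts(s,d['region']); q=p[p[:,2]>.06]
print(d['score'],len(q),np.median(q[:,2]))
r=cv2.minAreaRect((q[:,:2]*1000).astype(np.float32)); print(r)
c=np.array([r[0][0]/1000,r[0][1]/1000,.068]); print('block top centre in tool cm',100*B.T@(c-st['tcp_pos']),'jaw yaw',np.degrees(np.arctan2(B[1,0],B[0,0])))
```

```text
[ 0.4866 -0.2928  0.2998] [3.1261 0.0005 0.111 ] [ 0.0012 -0.0155 -0.9999]
0.82 11192 0.06839252994179085
((487.8941955566406, -295.5184326171875), (109.51957702636719, 60.19422912597656), 6.396146297454834)
block top centre in tool cm [ 0.1122 -0.0716 23.1785] jaw yaw 6.360318318601032
```

Call:
{"fn": "move_arm", "kwargs": {"commands": [{"claw": 8.8,"tx": 0.1,"ty": -0.07,"tz": 4,"spin": 0},{"claw": 8.8,"tx": 0,"ty": 0,"tz": 4,"spin": 0},{"claw": 8.8,"tx": 0,"ty": 0,"tz": 4,"spin": 0},{"claw": 8.8,"tx": 0,"ty": 0,"tz": 3,"spin": 0},{"claw": 8.8,"tx": 0,"ty": 0,"tz": 2,"spin": 0},{"claw": 8.8,"tx": 0,"ty": 0,"tz": 1.3,"spin": 0},{"claw": 8.8,"tx": 0,"ty": 0,"tz": 0.6,"spin": 0},{"claw": 8.8,"tx": 0,"ty": 0,"tz": 0,"spin": 0}]}}

```text
time_s: 23.1
tcp_pos: [0.4883, -0.2953, 0.1116]
eef_rot: [3.125, -0.0, 0.109]
ft_force: [-0.1, 0.4, -0.5]
opening: 0.088
```

Call:
{"fn": "move_arm", "kwargs": {"commands": [{"claw": 5.4,"tx": 0,"ty": 0,"tz": 0,"spin": 0},{"claw": 5.4,"tx": 0,"ty": 0,"tz": 0,"spin": 0},{"claw": 5.4,"tx": 0,"ty": 0,"tz": 0,"spin": 0},{"claw": 5.4,"tx": 0,"ty": 0,"tz": 0,"spin": 0},{"claw": 5.4,"tx": 0,"ty": 0,"tz": 0,"spin": 0}], "newtons": 40}}

```text
time_s: 23.6
tcp_pos: [0.4888, -0.2955, 0.1128]
eef_rot: [3.124, -0.002, 0.11]
ft_force: [-0.8, 0.4, 5.2]
opening: 0.0597
```

Call:
{"fn": "move_arm", "kwargs": {"commands": [{"claw": 5.4,"tx": 0,"ty": 0,"tz": -0.5,"spin": 0},{"claw": 5.4,"tx": 0,"ty": 0,"tz": -1,"spin": 0},{"claw": 5.4,"tx": 0,"ty": 0,"tz": -1.5,"spin": 0},{"claw": 5.4,"tx": 0,"ty": 0,"tz": -2,"spin": 0},{"claw": 5.4,"tx": 0,"ty": 0,"tz": -3,"spin": 0},{"claw": 5.4,"tx": 0,"ty": 0,"tz": 0,"spin": 0}]}}

```text
time_s: 24.2
tcp_pos: [0.4903, -0.2958, 0.1972]
eef_rot: [3.118, -0.007, 0.11]
ft_force: [-0.3, 0.1, -2.3]
opening: 0.0596
```

Call:
{"fn": "move_arm", "kwargs": {"commands": [{"claw": 5.4,"tx": 0,"ty": 0,"tz": -4.4,"spin": 0},{"claw": 5.4,"tx": 0,"ty": 0,"tz": -4.4,"spin": 0},{"claw": 5.4,"tx": 0,"ty": -1,"tz": -4.4,"spin": 0},{"claw": 5.4,"tx": -0.2,"ty": -4.5,"tz": 0,"spin": 0},{"claw": 5.4,"tx": -0.2,"ty": -4.5,"tz": 0,"spin": 0},{"claw": 5.4,"tx": -0.2,"ty": -4.5,"tz": 0,"spin": 0},{"claw": 5.4,"tx": -0.2,"ty": -4.5,"tz": 0,"spin": 0},{"claw": 5.4,"tx": -0.2,"ty": -4.5,"tz": 0,"spin": 0},{"claw": 5.4,"tx": -0.2,"ty": -4.5,"tz": 0,"spin": 0},{"claw": 5.4,"tx": -0.2,"ty": -4.5,"tz": 0,"spin": 0}]}}

```text
time_s: 25.2
tcp_pos: [0.4374, 0.0313, 0.3179]
eef_rot: [3.125, -0.001, 0.109]
ft_force: [1.3, -0.2, -2.1]
opening: 0.0598
```

Call:
{"fn": "move_arm", "kwargs": {"commands": [{"claw": 5.4,"tx": -0.2,"ty": -4.5,"tz": 0,"spin": 0},{"claw": 5.4,"tx": -0.2,"ty": -4.5,"tz": 0,"spin": 0},{"claw": 5.4,"tx": -0.2,"ty": -4.5,"tz": 0,"spin": 0},{"claw": 5.4,"tx": -0.2,"ty": -4.5,"tz": 0,"spin": 0},{"claw": 5.4,"tx": -0.2,"ty": -4.5,"tz": 0,"spin": 0},{"claw": 5.4,"tx": -0.2,"ty": -4.0,"tz": 0,"spin": 0},{"claw": 5.4,"tx": 0,"ty": 0,"tz": 0,"spin": 0}]}}

```text
time_s: 25.9
tcp_pos: [0.3956, 0.2954, 0.313]
eef_rot: [3.126, -0.0, 0.115]
ft_force: [-0.3, -0.5, -1.4]
opening: 0.0599
```

```bash
python3 -c "
from h import *
delta([.40,.289,.173])
s=snap('wrist'); cv2.imwrite('pics/w6.png',s['img'])"
```

```text
total cm tool axes [ 0.36  0.47 14.01] rows>= 2.8051181771605296 eul [ 3.1259 -0.      0.115 ] t 25.9
```

View pics/w6.png

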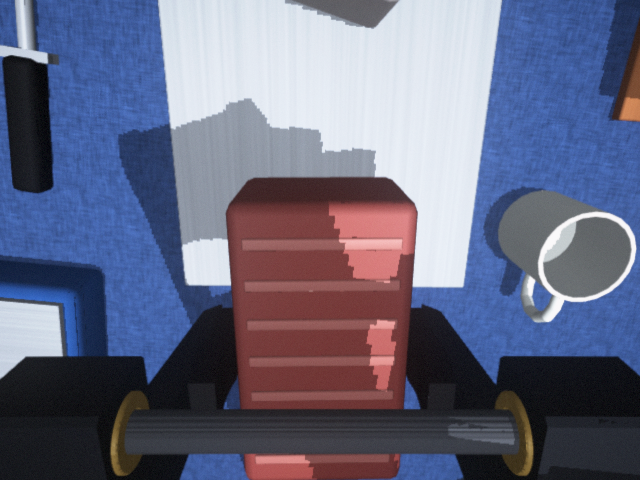

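Call:
{"fn": "move_arm", "kwargs": {"commands": [{"claw": 5.4,"tx": 0.36,"ty": 0.47,"tz": 4,"spin": 0},{"claw": 5.4,"tx": 0,"ty": 0,"tz": 4,"spin": 0},{"claw": 5.4,"tx": 0,"ty": 0,"tz": 3,"spin": 0},{"claw": 5.4,"tx": 0,"ty": 0,"tz": 2,"spin": 0},{"claw": 5.4,"tx": 0,"ty": 0,"tz": 1,"spin": 0},{"claw": 5.4,"tx": 0,"ty": 0,"tz": 0.4,"spin": 0},{"claw": 5.4,"tx": 0,"ty": 0,"tz": 0,"spin": 0}]}}

```text
time_s: 26.65
tcp_pos: [0.4022, 0.2847, 0.1701]
eef_rot: [3.124, -0.001, 0.109]
ft_force: [-0.1, -0.6, -2.1]
opening: 0.0596
```

Call:
{"fn": "move_arm", "kwargs": {"commands": [{"claw": 5.4,"tx": 0,"ty": 0,"tz": 0.2,"spin": 0},{"claw": 5.4,"tx": 0,"ty": 0,"tz": 0.1,"spin": 0},{"claw": 5.4,"tx": 0,"ty": 0,"tz": 0,"spin": 0}]}}

```text
time_s: 26.95
tcp_pos: [0.4021, 0.2851, 0.1675]
eef_rot: [3.125, -0.002, 0.11]
ft_force: [0.8, -0.7, -2.5]
opening: 0.0597
```

Call:
{"fn": "move_arm", "kwargs": {"commands": [{"claw": 5.4,"tx": 0,"ty": 0,"tz": 0.15,"spin": 0},{"claw": 5.4,"tx": 0,"ty": 0,"tz": 0.15,"spin": 0},{"claw": 5.4,"tx": 0,"ty": 0,"tz": 0,"spin": 0}]}}

```text
time_s: 27.25
tcp_pos: [0.4017, 0.2849, 0.1637]
eef_rot: [3.124, -0.001, 0.11]
ft_force: [-0.5, -0.2, -2.6]
opening: 0.0599
```

Call:
{"fn": "move_arm", "kwargs": {"commands": [{"claw": 5.4,"tx": 0,"ty": 0,"tz": 0.15,"spin": 0},{"claw": 5.4,"tx": 0,"ty": 0,"tz": 0,"spin": 0}]}}

```text
time_s: 27.45
tcp_pos: [0.4019, 0.2849, 0.1628]
eef_rot: [3.125, -0.001, 0.11]
ft_force: [-1.6, -1.0, 2.6]
opening: 0.0596
```

Contact (Fz rose by about 5 N). Release and retreat up.

Call:
{"fn": "move_arm", "kwargs": {"commands": [{"claw": 6.0,"tx": 0,"ty": 0,"tz": 0,"spin": 0},{"claw": 6.5,"tx": 0,"ty": 0,"tz": 0,"spin": 0},{"claw": 8.0,"tx": 0,"ty": 0,"tz": 0,"spin": 0},{"claw": 8.8,"tx": 0,"ty": 0,"tz": 0,"spin": 0},{"claw": 8.8,"tx": 0,"ty": 0,"tz": 0,"spin": 0},{"claw": 8.8,"tx": 0,"ty": 0,"tz": -1,"spin": 0},{"claw": 8.8,"tx": 0,"ty": 0,"tz": -4,"spin": 0},{"claw": 8.8,"tx": 0,"ty": 0,"tz": -4,"spin": 0},{"claw": 8.8,"tx": 0,"ty": 0,"tz": -4,"spin": 0},{"claw": 8.8,"tx": 0,"ty": 0,"tz": -4,"spin": 0}]}}

```text
time_s: 28.45
tcp_pos: [0.4011, 0.2877, 0.3349]
eef_rot: [3.125, -0.002, 0.11]
ft_force: [0.0, 0.8, 0.8]
opening: 0.088
```

Call:
{"fn": "move_arm", "kwargs": {"commands": [{"claw": 8.8,"tx": -2,"ty": 3,"tz": -3,"spin": 0},{"claw": 8.8,"tx": -2,"ty": 4,"tz": 0,"spin": 0},{"claw": 8.8,"tx": -2,"ty": 4,"tz": 0,"spin": 0},{"claw": 8.8,"tx": 0,"ty": 4,"tz": 0,"spin": 0},{"claw": 8.8,"tx": 0,"ty": 4,"tz": 0,"spin": 0},{"claw": 8.8,"tx": 0,"ty": 4,"tz": 0,"spin": 0},{"claw": 8.8,"tx": 0,"ty": 0,"tz": 0,"spin": 0},{"claw": 8.8,"tx": 0,"ty": 0,"tz": 0,"spin": 0}]}}

```text
time_s: 29.25
tcp_pos: [0.3669, 0.0525, 0.3669]
eef_rot: [3.125, -0.002, 0.107]
ft_force: [-0.1, 0.9, -0.3]
opening: 0.0881
```

```bash
python3 chk.py; python3 -c "
from h import *
s=snap('scene'); cv2.imwrite('pics/s7.png',s['img']); print(arm.get_state()['time_s'])"
```

```text
top lid_top 0.74 top z 0.12870336255374054 rect ((89.4991683959961, -6.355918884277344), (55.419559478759766, 56.28031539916992), 77.45435333251953) 230
top canister 0.68 top z 0.12824680397104343 rect ((89.98554992675781, -4.170257568359375), (60.86574172973633, 56.28031539916992), 77.45435333251953) 279
top block 0.83 top z 0.04871050307372876 rect ((-81.15444946289062, -5.169172286987305), (108.32598876953125, 59.23967361450195), 0.9029442667961121) 494
scene lid_top 0.87 top z 0.13127221934891203 rect ((92.17284393310547, -10.126579284667969), (50.65903854370117, 57.4604377746582), 3.451221466064453) 108
scene canister 0.88 top z 0.1301981396403003 rect ((91.36689758300781, -11.513513565063477), (56.364505767822266, 50.71841049194336), 84.81641387939453) 137
scene block 0.96 top z 0.05080005248392633 rect ((-79.59446716308594, -9.337383270263672), (65.98859405517578, 110.77152252197266), 88.69074249267578) 279
29.7
```

View pics/s7.png

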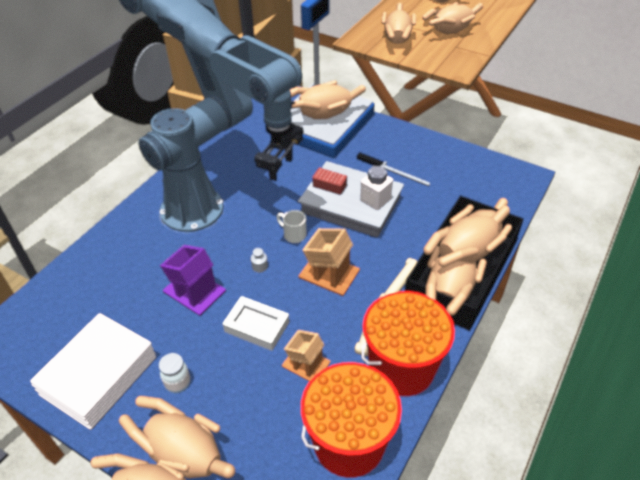

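The scene picture shows block (330,180) and canister (377,187) both on the plate. The mould and cradle are empty, the bystanders are where they were, and the gripper is clear. I'm handing in.

```bash
python3 -c "
from h import *
print(workorder.sign_off(), arm.get_state()['time_s'])"
```

```text
the job is handed in; nothing more can be done
the job is handed in; nothing more can be done
```

The job is handed in at about 30 s of the 67 s allowed. The canister, with its lid snug, and the frozen block are side by side on the scale plate.

**What I did**
- **Tilting the tool:** the move commands can't tilt the tool. I got the 25° lean by pushing the arm past its reach limit, and took it out again at the inner limit.
- **Lid:** I screwed it about 57° clockwise in one grasp. The moment rose to about 0.6 N m while turning, which puts the lid at about 0.3 rad, the best value.
- **Canister and block:** I lifted the canister out along its axis, set it upright and stopped lowering at a light contact. I then lifted the block straight out of the mould and set it down the same way.

**Last checks**

| Item | Position on plate (x, y from centre) | Top above plate | Expected top |
|---|---|---|---|
| Canister (at the lid) | about +90, −6 mm | 128–131 mm | 128 mm |
| Block | about −80, −7 mm | 49–51 mm | 48 mm |

The picture taken just before hand-in showed the gripper clear and the bystanders where they were.

**What stayed unsure**
- **Lid orientation:** my first two measurements disagreed by 19°. A better fit settled it, and the fingers closed at the 56 mm flat width.
- **Lid torque:** the readings were noisy, about 0.07 N m or more. They also fell to about 0.25 N m once the lid stood still, so the lid angle is an estimate. I couldn't measure it again after the lift.
- **Joint range:** joint 3 read 0.298 (lower limit 0.30) and joint 2 read −0.8905 (lower limit −0.89) during the reach-limit pushes. The simulator reported nothing, but I can't rule out that it counted these as passing the range.

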